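Switch the ball sorter to the other chute and feed the balls

ROBOT

A 7-joint arm with a two-finger parallel gripper is mounted at the origin on the work surface. World frame = base frame: x ahead of the robot, y to its left, z up, the work surface at z = 0. Lengths are in m, angles in rad, forces in N, time in s.
With the tool pointing down it reaches from about 0.425 to 0.875 m from the base axis. Payload 9.9 kg.
Tool frame: the origin (TCP) lies on the centre line of the jaws, within the pads' length; the fingertips stand 22 mm ahead of it and the grasp point (between the pads) lies 3 mm ahead of it (env.nose_length is the distance from the TCP to the fingertips, in m); z points along the fingers, y is the line along which they close (so a half turn about z gives the same grasp; the last joint's range is limited). The gripper opens to 85 mm and grips with 20 to 120 N. Pads are 22 mm wide; open, the fingers measure 114 mm over their backs; the gripper's body (76 mm by 85 mm) begins 54 mm behind the grasp point. The pads swing forward as they close: fully open they stand 13 mm farther back than shut.
Start: joints at [1.144, 0.576, 0.025, 1.437, -0.015, 1.129, -0.057], TCP at [0.227, -0.636, 0.253] pointing down, gripper open.
Joint ranges: [-2.76, 2.76], [-0.34, 2.15], [-1.52, 1.57], [0.19, 2.46], [-1.09, 4.23], [0.17, 1.99], [-2.82, 2.82]. Speed limits (rad/s): [2.22, 2.22, 3.01, 3.01, 3.14, 3.14, 3.14].

INTERFACE

Orientations are given as a 3x3 rotation matrix whose columns are the frame's x, y, z axes.
In Python, from rig import env gives the robot as it stands. The module is installed in compiled form; this text tells all that it offers.
- The arm moves only by the tool send_rows, never from a script. Its argument "commands" is a list of rows, each an object of numbers: "tx", "ty", "tz": the shift along the tool's x, y, z in m; "wx", "wy", "wz": the turn, a rotation vector about the tool's x, y, z in degrees; "hand": the closure, from -1 (fully open) to 1 (shut). In form: [{"tx": .., "ty": .., "tz": .., "wx": .., "wy": .., "wz": .., "hand": ..}, ...]. A call has 1 to 20 rows; each row shifts and turns the commanded pose from where the row before left it, along the tool's axes as they then stand; what a row does not reach is not made up. A row lasts 1/8 s, in which the tool goes at most 62.5 mm and 10.7 degrees, less where a joint would pass 70% of its speed; a pose out of reach is approached as far as the arm can. A call with a gripper value outside its range is refused whole. The fingers move at their own pace and stop on an object; "grip_force" is the grip in N (left out, the last holds). Time passes only in rows, so rows that do not move let the fingers close. It gives the time, the measured TCP pose, the force, the opening and the grip force at its end, in the units of the state.
- env.read_state(): the state, without advancing time (a new reading comes with each control period).
- env.camera(name): name is "scene" or "top" or "wrist"; returns a dict with "pixels" (420x560x3 uint8, blue, green, red), "intrinsics" (3x3 intrinsics, pixels), "R" (3x3) and "t" (3): a world point X has camera coordinates R X + t. Camera axes: x right, y down, z forward; pixel columns grow to the right and rows downward; lengths in m; the calibration is good to about 2 mm. A picture is of the moment at which its call begins. There is no depth.
- env.close_job(): hands the job in; it is judged then, once.
Trained networks look in the newest picture that a camera, given by its name, has taken for a name from the list of things; names that differ only in an ending like _2 or _b are one class to them, and where a whole thing is asked for, a point or a joint stands for the part that bears it (a point fixed in the world has none). Each returns a list of dicts, best first, with "score" (0 to 1); they miss things now and then, are a little off and sometimes report something else, mostly with a low value. They report only what shows in the picture. A call takes as long as a camera call. They do not tell look-alikes from the thing itself.
- env.spot_in(label, camera): "point" ([column, row] in pixels, amid what is visible of it).
The state is a dict: "clock": time; "joints": joint angles; "qvel": joint speeds; "joint_efforts": joint torques, N m; "tcp_pos": TCP position; "orientation": TCP orientation; "contact_force": force on the tool from outside, world axes, zero at the start; "wrist_torque": the same for the moment, N m; "gripper_width": opening from 0.0 (shut) to 1.0 (fully open); "grip_force": force on a finger pad.
Only numpy, scipy, OpenCV 4.12 (cv2) and the standard library are available. Lean on these libraries where they do the work, as an engineer would, in place of code of your own. Each camera call takes 0.05 s, during which the arm holds its last target. There are 200 camera calls.

TASK

With the fingertips, press down the raised end of the seesaw gate so that it rocks fully over to its other side, then push the row of three steel balls from behind along the rails so that all three drop onto the gate and run down that other chute into its bin. Only press and push: do not lift or carry the balls, and leave the other things on the bench where they are.

Things in the scene. Friction and masses are not known exactly. Their poses are not given: they have to be found in the camera images.
- station: Fixed grey ball-sorting station, 600 mm wide in its y. Origin: underside of the base plate, below the gate pivot; z up; x is the way the balls are pushed, y to its left. Seesaw gate in the middle; either side of it a chute (|y| 87 to 172 mm, side walls up to 132 mm high) slopes down into a catch bin. Ball rails lie at y = 0, x -195 to -16 mm.
- gate (a joint): Tilt of the seesaw gate, rad, about a level axis along station x, 130 mm above the bench. Positive: left (+y) end raised; negative: right end raised. Rests at +0.22 or -0.22, held by a round weight on an arm above the pivot (top at 226 mm, far +x side); past level it falls over by itself; about 0.6 N on the raised end moves it. Trough 200 mm long in y, 56 mm wide inside, sides 22 mm high, ends open.
- gate_left (a point): Point on the upper face of the trough floor, mid-width, 85 mm left (+y) of the pivot, 15 mm from the trough's left end; about 152 mm above the bench when raised, 115 mm when low. A place to press.
- gate_right (a point): The same at the right (-y) end of the trough.
- feed_end (a point): Middle between the gate-side ends of two parallel rails (8 mm rods, 24 mm between centres, nothing above them), at the height of their tops, 169 mm above the bench. The rails rise 0.07 mm per mm towards the gate. A ball drops into the middle of the trough once its centre has passed this point along station x; balls do not roll on by themselves.
- left_bin (a point): Centre of the inner floor of the left (+y) catch bin, 231 mm from the pivot; inside 100 mm by 115 mm, floor 12 mm above the bench, front and back walls 83 mm high, outer wall 113 mm, inner wall 58 mm.
- right_bin (a point): The same for the right (-y) catch bin.
- ball1_center (a point): Centre of the rear of three loose oiled (slippery) steel balls, 32 mm diameter, about 134 g, lying in a touching row on the rails, this one farthest from the gate, about 103 mm before the rail ends, against a low stop between the rods whose top is 8 mm below the centre of the ball, so fingers fit over the stop behind the ball. Its centre is 12 mm above the rail tops.
- ball2_center (a point): Centre of the middle of three loose oiled (slippery) steel balls, 32 mm diameter, about 134 g, lying in a touching row on the rails. Its centre is 12 mm above the rail tops.
- ball3_center (a point): Centre of the front of three loose oiled (slippery) steel balls, 32 mm diameter, about 134 g, lying in a touching row on the rails nearest the gate, about 39 mm before the rail ends. Its centre is 12 mm above the rail tops.
- ball1: The same ball as point ball1_center; its own axes turn as it rolls.
- ball2: The same ball as point ball2_center; its own axes turn as it rolls.
- ball3: The same ball as point ball3_center; its own axes turn as it rolls.
- drift: Bystander: dark steel press drift standing upright, 38 mm diameter, 100 mm high, beside the rails on the left. Origin under its centre.
- sleeve: Bystander: steel sleeve standing upright, 48 mm diameter, 55 mm high, beside the rails on the right. Origin under its centre.
- cross: Bystander: joint cross lying flat, 80 by 80 mm, 25 mm high. Origin under its centre.
- spray: Bystander: spray can, 64 mm diameter, 190 mm high, behind the station. Origin under its centre.
- wrench: Bystander: wrench lying flat on the bench. Origin under its middle.
- tin: Bystander: round tin, 72 mm diameter, 55 mm high. Origin under its centre.
- bush: Bystander: stepped steel bush, 42 mm diameter, 50 mm high, behind the station. Origin under its centre.
Mind the look-alikes: they are no part of the job. What is shaped like the ball1 but black or pink is not meant.

How it is judged:
By the outcome, as a careful person would: the job done as asked, in the order asked, and still so for the second after the job is handed in, with the robot touching nothing.
It also fails if it takes over 48 s, if anything falls off the work surface, if the arm or the gripper's body presses on something with over 40 N, if the wrist force passes 120 N, or if a joint passes its speed limit or range.

## Working session

There is one attempt and no reset: what is moved stays moved. The work goes in short steps, Python scripts to look and compute and a tool call to move; the robot and the scene stay as the last step left them, time stands still between calls to the robot, and variables do not carry over. Pictures are saved under pics/ and viewed, at most 10 in all, crops included, and the job is handed in when it is done.

Besides the shell and the picture viewer there is one more tool, called after "Call:" as name(argument=value, ...) on one line, values as JSON. send_rows: Moves the arm, as the interface text tells. Its arguments: {"type":"object","properties":{"commands":{"type":"array"},"grip_force":{"type":"number"}},"required":["commands"]}

```bash
mkdir -p pics; cat > h.py <<'E'
from rig import env
import cv2, numpy as np
def ray(c,p):
    K=np.array(c["intrinsics"]);R=np.array(c["R"]);t=np.array(c["t"])
    d=R.T@np.linalg.solve(K,[p[0],p[1],1.]);return -R.T@t,d/np.linalg.norm(d)
def atz(c,p,z):
    o,d=ray(c,p);return o+d*(z-o[2])/d[2]
def proj(c,X):
    v=np.array(c["R"])@np.array(X)+np.array(c["t"]);u=np.array(c["intrinsics"])@v;return u[:2]/u[2]
def tri(L):
    A=np.zeros((3,3));b=np.zeros(3)
    for c,p in L:
        o,d=ray(c,p);M=np.eye(3)-np.outer(d,d);A+=M;b+=M@o
    return np.linalg.solve(A,b)
E
python3 - <<'E'
from h import *
names="gate gate_left gate_right feed_end left_bin right_bin ball1_center ball2_center ball3_center ball1 drift sleeve spray station".split()
ims=[]
for n in("scene","top"):
    c=env.camera(n);ims.append(c)
    cv2.imwrite(f"pics/{n}0.png",c["pixels"])
    print(n,-np.array(c["R"]).T@c["t"])
    for l in names:
        print(l,[(np.round(r["point"]).astype(int).tolist(),round(r["score"],2)) for r in env.spot_in(l,n)[:4]])
s=env.read_state();print(s["tcp_pos"],s["orientation"],s["clock"])
E
```

```text
scene [0.98851754 0.43124121 1.02382278]
gate [([299, 248], 0.72), ([323, 260], 0.65)]
gate_left [([301, 247], 0.84)]
gate_right [([307, 246], 0.97)]
feed_end [([319, 262], 0.96)]
left_bin [([322, 261], 0.8), ([272, 294], 0.16)]
right_bin [([322, 260], 0.76), ([437, 280], 0.58), ([322, 223], 0.41)]
ball1_center [([341, 206], 0.63), ([338, 200], 0.45), ([383, 250], 0.44)]
ball2_center [([330, 215], 0.49)]
ball3_center [([304, 247], 0.6), ([324, 219], 0.59)]
ball1 [([333, 201], 0.65), ([382, 246], 0.6), ([387, 227], 0.59), ([343, 209], 0.58)]
drift [([384, 278], 0.54), ([305, 244], 0.31)]
sleeve [([307, 205], 0.86), ([300, 246], 0.74), ([324, 262], 0.32)]
spray [([298, 314], 0.87)]
station [([326, 264], 0.72)]
top [ 0.42739916 -0.03973695  1.75782198]
gate [([236, 196], 0.59)]
gate_left [([241, 193], 0.73)]
gate_right [([239, 197], 0.66)]
feed_end [([241, 203], 0.59), ([278, 240], 0.46)]
left_bin [([242, 203], 0.76)]
right_bin [([242, 207], 0.82)]
ball1_center [([267, 268], 0.66), ([237, 236], 0.53), ([213, 263], 0.45), ([222, 279], 0.38)]
ball2_center []
ball3_center []
ball1 [([237, 238], 0.62), ([212, 263], 0.59), ([222, 280], 0.59), ([267, 269], 0.57)]
drift [([190, 238], 0.66)]
sleeve []
spray [([204, 163], 0.92)]
station [([240, 203], 0.66)]
[ 0.22688186 -0.63572774  0.25330413] [[ 9.41814633e-01  3.36132706e-01 -2.39904067e-05]
 [ 3.36132706e-01 -9.41814633e-01  2.88705635e-05]
 [-1.28901754e-05 -3.52546795e-05 -9.99999999e-01]] 1.5
```

View pics/scene0.png

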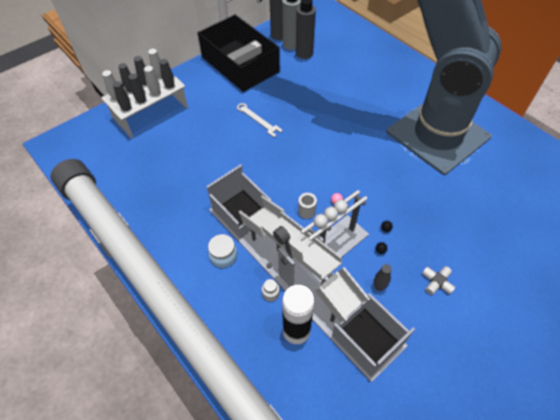

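View pics/top0.png

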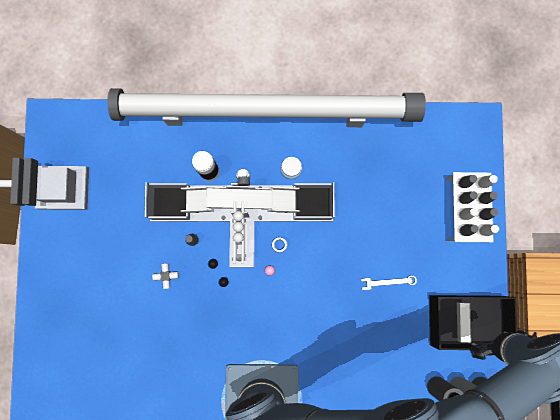

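The pictures show the station aligned roughly with world +x, at about (240,203) in the top view. The three steel balls lie on the rails at about (238,215–238). The look-alikes are two black balls at (212,263) and (222,281) and a pink one at (269,270) on the bench. None of them is on the rails, so the grey row is the one meant. I'll confirm this in one enlarged crop.

```bash
python3 - <<'E'
import cv2,numpy as np
a=cv2.imread("pics/top0.png")[170:275,135:345];b=cv2.imread("pics/scene0.png")[160:300,200:410]
a=cv2.resize(a,(600,300),interpolation=cv2.INTER_CUBIC);b=cv2.resize(b,None,fx=600/210,fy=300/140*1,interpolation=cv2.INTER_CUBIC)
cv2.imwrite("pics/crop1.png",np.vstack([a,b[:300]]))
E
```

```text
(no output)
```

View pics/crop1.png

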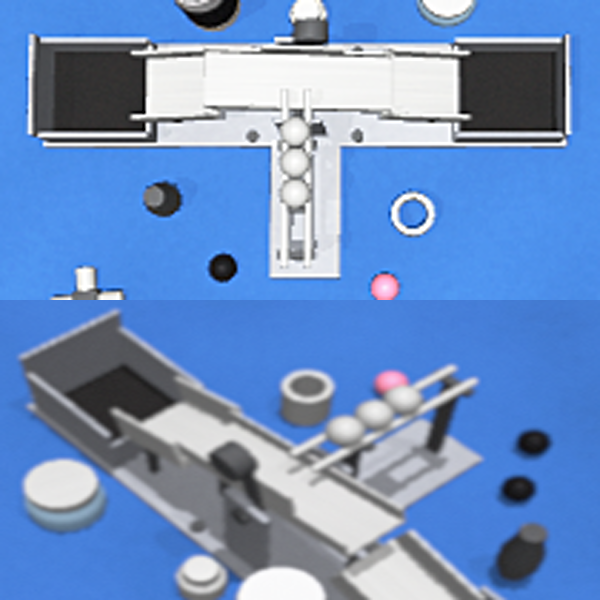

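```bash
cat > fit.py <<'E'
from h import *
from scipy.optimize import least_squares
T=lambda u,v:(135+u*.35,170+v*.35)
S=lambda u,v:(200+u*.35,160+(v-300)*140/300)
zb=lambda x:.169+.07*(x+.016)+.012
def W(p,X):
    c,s=np.cos(p[2]),np.sin(p[2]);return np.array([p[0]+c*X[0]-s*X[1],p[1]+s*X[0]+c*X[1],X[2]])
E
python3 - <<'E'
from fit import *
ct=env.camera("top");cs=env.camera("scene")
obs=[(ct,T(283,90),(-.016,.012,.169)),(ct,T(311,90),(-.016,-.012,.169)),
(ct,T(295,132),(-.055,0,zb(-.055))),(ct,T(295,163),(-.087,0,zb(-.087))),(ct,T(294,193),(-.119,0,zb(-.119))),
(cs,S(346,432),(-.055,0,zb(-.055))),(cs,S(374,416),(-.087,0,zb(-.087))),(cs,S(404,402),(-.119,0,zb(-.119)))]
f=lambda p:np.concatenate([proj(c,W(p,X))-px for c,px,X in obs])
r=least_squares(f,[.6,.08,0]);print(r.x,np.round(r.fun.reshape(-1,2),1))
for n,X in dict(bl=(-.0575,.281,.095),br=(-.0575,-.281,.095)).items(): print(n,proj(ct,W(r.x,X)))
# long edge yaw: base front corners crop (42,145),(566,145), z~0.01
a=atz(ct,T(42,145),.006);b=atz(ct,T(566,145),.006);print(a,b,(a+b)/2,np.linalg.norm(a-b),np.arctan2(b[0]-a[0],a[1]-b[1]))
p=r.x;im=cv2.resize(cs["pixels"][160:360,190:420],None,fx=3,fy=3,interpolation=cv2.INTER_CUBIC)
for g,col in((.22,(0,0,255)),(-.22,(0,160,0))):
    for sx in(-.028,.028):
        L=[]
        for y in(-.1,.1):
            z0=.0035+.022
            X=(sx,y*np.cos(g)-z0*np.sin(g),.130+y*np.sin(g)+z0*np.cos(g))
            q=(proj(cs,W(p,X))-[190,160])*3;L.append(tuple(int(v) for v in q))
        cv2.line(im,L[0],L[1],col,1)
cv2.imwrite("pics/gate1.png",im)
E
```

```text
[ 0.63318494  0.06899927 -0.0205412 ] [[ 0.6  1.3]
 [-1.1  1.5]
 [-0.2 -0.6]
 [-0.5 -0.6]
 [-0.5 -0.3]
 [-0.9 -0.2]
 [-0.2  0.1]
 [-0.4 -0.2]]
bl [149.49270087 216.37934752]
br [330.09975971 221.5300515 ]
[0.5753523  0.37093234 0.006     ] [ 0.5802008  -0.22976308  0.006     ] [0.57777655 0.07058463 0.006     ] 0.6007149840261176 0.008071301881071993
```

View pics/gate1.png

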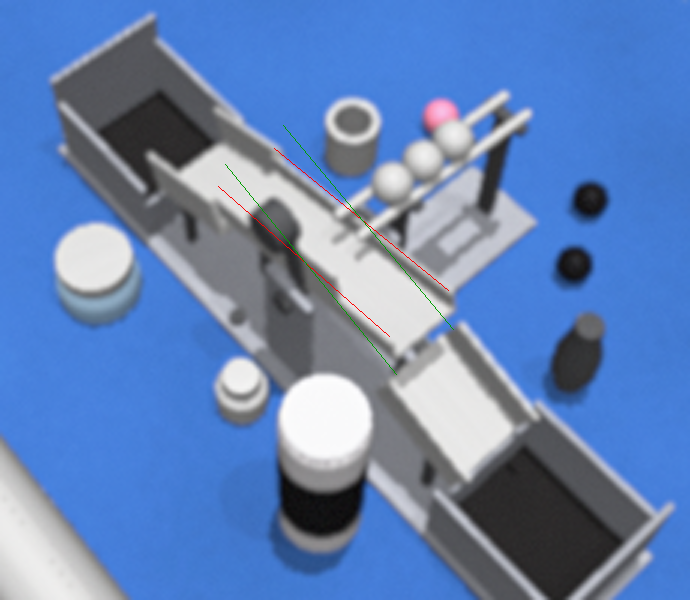

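Reading of the gate: the red +0.22 overlay matches, so the left (+y) end is raised. That means pressing gate_left, and the balls should then run to the left bin. The steel balls on the rails are confirmed, and the pink and black ones on the bench are not ours. I'll move above gate_left with the fingers shut.

Call:
send_rows(commands=[{"tz": -0.04, "wz": 9.8, "hand": 1}, {"tz": -0.04, "wz": 9.8, "hand": 1}, {"tx": 0.0253, "ty": -0.0493, "hand": 1}, {"tx": 0.0253, "ty": -0.0493, "hand": 1}, {"tx": 0.0253, "ty": -0.0493, "hand": 1}, {"tx": 0.0253, "ty": -0.0493, "hand": 1}, {"tx": 0.0253, "ty": -0.0493, "hand": 1}, {"tx": 0.0253, "ty": -0.0493, "hand": 1}, {"tx": 0.0253, "ty": -0.0493, "hand": 1}, {"tx": 0.0253, "ty": -0.0493, "hand": 1}, {"tx": 0.0253, "ty": -0.0493, "hand": 1}, {"tx": 0.0253, "ty": -0.0493, "hand": 1}, {"tx": 0.0253, "ty": -0.0493, "hand": 1}, {"tx": 0.0253, "ty": -0.0493, "hand": 1}, {"tx": 0.0253, "ty": -0.0493, "hand": 1}, {"tx": 0.0253, "ty": -0.0493, "hand": 1}, {"tx": 0.0253, "ty": -0.0493, "hand": 1}, {"tx": 0.0253, "ty": -0.0493, "hand": 1}, {"hand": 1}, {"hand": 1}])

```text
validation failed for argument at $.co...
```

```bash
python3 - <<'E'
from h import *
c=env.camera("wrist");cv2.imwrite("pics/w1.png",c["pixels"])
s=env.read_state();print(s["clock"],s["tcp_pos"],np.round(s["orientation"],3),s["gripper_width"],env.nose_length)
for l in("gate_left","feed_end","ball1_center"):print(l,[(np.round(r["point"]),r["score"]) for r in env.spot_in(l,"wrist")[:3]])
np.savez("w1.npz",K=c["intrinsics"],R=c["R"],t=c["t"])
E
```

```text
1.65 [ 0.22688545 -0.63572305  0.2532807 ] [[ 0.942  0.336 -0.   ]
 [ 0.336 -0.942  0.   ]
 [ 0.    -0.    -1.   ]] 1.0005755748038518 0.022
gate_left []
feed_end []
ball1_center []
```

View pics/w1.png

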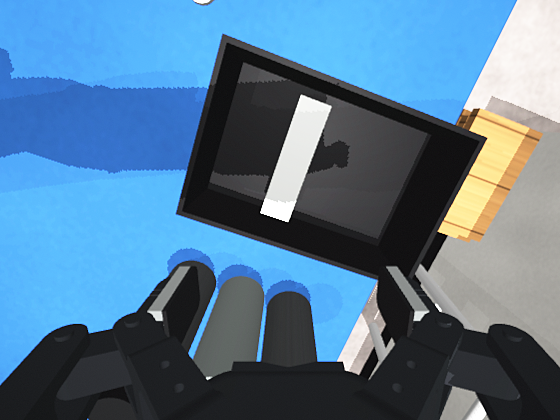

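The move was refused, so the arm is still at its start, over the tray. Rows probably need every field, so I'll resend with all of them.

Call:
send_rows(commands=[{"tx": 0, "ty": 0, "tz": -0.04, "wx": 0, "wy": 0, "wz": 9.8, "hand": 1}, {"tx": 0, "ty": 0, "tz": -0.04, "wx": 0, "wy": 0, "wz": 9.8, "hand": 1}, {"tx": 0.0253, "ty": -0.0493, "tz": 0, "wx": 0, "wy": 0, "wz": 0, "hand": 1}, {"tx": 0.0253, "ty": -0.0493, "tz": 0, "wx": 0, "wy": 0, "wz": 0, "hand": 1}, {"tx": 0.0253, "ty": -0.0493, "tz": 0, "wx": 0, "wy": 0, "wz": 0, "hand": 1}, {"tx": 0.0253, "ty": -0.0493, "tz": 0, "wx": 0, "wy": 0, "wz": 0, "hand": 1}, {"tx": 0.0253, "ty": -0.0493, "tz": 0, "wx": 0, "wy": 0, "wz": 0, "hand": 1}, {"tx": 0.0253, "ty": -0.0493, "tz": 0, "wx": 0, "wy": 0, "wz": 0, "hand": 1}, {"tx": 0.0253, "ty": -0.0493, "tz": 0, "wx": 0, "wy": 0, "wz": 0, "hand": 1}, {"tx": 0.0253, "ty": -0.0493, "tz": 0, "wx": 0, "wy": 0, "wz": 0, "hand": 1}, {"tx": 0.0253, "ty": -0.0493, "tz": 0, "wx": 0, "wy": 0, "wz": 0, "hand": 1}, {"tx": 0.0253, "ty": -0.0493, "tz": 0, "wx": 0, "wy": 0, "wz": 0, "hand": 1}, {"tx": 0.0253, "ty": -0.0493, "tz": 0, "wx": 0, "wy": 0, "wz": 0, "hand": 1}, {"tx": 0.0253, "ty": -0.0493, "tz": 0, "wx": 0, "wy": 0, "wz": 0, "hand": 1}, {"tx": 0.0253, "ty": -0.0493, "tz": 0, "wx": 0, "wy": 0, "wz": 0, "hand": 1}, {"tx": 0.0253, "ty": -0.0493, "tz": 0, "wx": 0, "wy": 0, "wz": 0, "hand": 1}, {"tx": 0.0253, "ty": -0.0493, "tz": 0, "wx": 0, "wy": 0, "wz": 0, "hand": 1}, {"tx": 0.0253, "ty": -0.0493, "tz": 0, "wx": 0, "wy": 0, "wz": 0, "hand": 1}, {"tx": 0, "ty": 0, "tz": 0, "wx": 0, "wy": 0, "wz": 0, "hand": 1}, {"tx": 0, "ty": 0, "tz": 0, "wx": 0, "wy": 0, "wz": 0, "hand": 1}])

```text
clock: 4.3
tcp_pos: [0.6311, 0.153, 0.333]
orientation: [[1.0, 0.001, -0.0], [0.001, -1.0, -0.001], [-0.0, 0.001, -1.0]]
contact_force: [0.7, 0.1, -0.7]
gripper_width: -0.001
grip_force: 0.0
```

```bash
python3 - <<'E'
from h import *
c=env.camera("wrist");cv2.imwrite("pics/w2.png",c["pixels"])
s=env.read_state();print(s["clock"],s["tcp_pos"],np.round(s["orientation"],3),s["gripper_width"],env.nose_length)
for l in("gate_left","feed_end","ball1_center"):print(l,[(np.round(r["point"]),r["score"]) for r in env.spot_in(l,"wrist")[:3]])
np.savez("w2.npz",intrinsics=c["intrinsics"],R=c["R"],t=c["t"])
E
```

```text
4.35 [0.63102242 0.15212093 0.33330837] [[ 1.    -0.    -0.   ]
 [-0.    -1.    -0.001]
 [-0.     0.001 -1.   ]] -0.0025733193923484603 0.022
gate_left [(array([360., 184.]), 0.97)]
feed_end [(array([335., 177.]), 0.86)]
ball1_center [(array([391., 298.]), 0.65), (array([368., 300.]), 0.49), (array([366., 283.]), 0.47)]
```

View pics/w2.png

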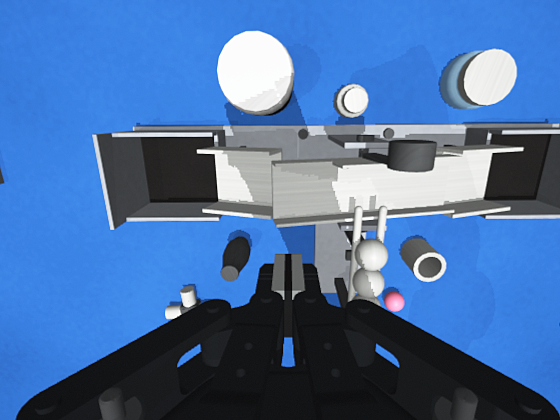

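The wrist view shows the left gate end at (272,163–222) with a dark gap to the chute, so it is raised. The rail tips are at (358,206) and (382,206), ball3 is at (372,254), and the weight is at (412,155), leaning right. I'll refine the station pose from these.

```bash
python3 - <<'E'
from fit import *
d=np.load("w2.npz");c={k:d[k] for k in d}
print("cam",-d["R"].T@d["t"])
for n,p,z in(("railL",(358,207),.167),("railR",(382,207),.167),("ball3",(372,254),.178),("ball2",(369,283),.176),("weight",(412,148),.22),("weightL",(388,148),.22),("backedgeL",(138,126),.006),("backedgeR",(560,124),.006),("frontL",(273,217),.130+.1*np.sin(.22)+.025),("farL",(272,163),.130+.1*np.sin(.22)+.025)): print(n,np.round(atz(c,p,z),4))
E
```

```text
cam [0.70789379 0.15354436 0.45337662]
railL [0.6224 0.0848 0.167 ]
railR [0.6225 0.0614 0.167 ]
ball3 [0.5774 0.0703 0.178 ]
ball2 [0.5439 0.0701 0.176 ]
weight [0.6844 0.0603 0.22  ]
weightL [0.6844 0.0783 0.22  ]
backedgeL [0.6931 0.364  0.006 ]
backedgeR [ 0.6963 -0.2293  0.006 ]
frontL [0.6154 0.1674 0.1768]
farL [0.6667 0.1676 0.1768]
```

Call:
send_rows(commands=[{"tx": 0, "ty": -0.002, "tz": 0.05, "wx": 0, "wy": 0, "wz": 0, "hand": 1}, {"tx": 0, "ty": 0, "tz": 0.05, "wx": 0, "wy": 0, "wz": 0, "hand": 1}, {"tx": 0, "ty": 0, "tz": 0.04, "wx": 0, "wy": 0, "wz": 0, "hand": 1}, {"tx": 0, "ty": 0, "tz": 0.01, "wx": 0, "wy": 0, "wz": 0, "hand": 1}, {"tx": 0, "ty": 0, "tz": 0.0075, "wx": 0, "wy": 0, "wz": 0, "hand": 1}, {"tx": 0, "ty": 0, "tz": 0.0075, "wx": 0, "wy": 0, "wz": 0, "hand": 1}, {"tx": 0, "ty": 0, "tz": 0.0075, "wx": 0, "wy": 0, "wz": 0, "hand": 1}, {"tx": 0, "ty": 0, "tz": 0.0075, "wx": 0, "wy": 0, "wz": 0, "hand": 1}, {"tx": 0, "ty": 0, "tz": 0.0075, "wx": 0, "wy": 0, "wz": 0, "hand": 1}, {"tx": 0, "ty": 0, "tz": 0, "wx": 0, "wy": 0, "wz": 0, "hand": 1}, {"tx": 0, "ty": 0, "tz": 0, "wx": 0, "wy": 0, "wz": 0, "hand": 1}])

```text
clock: 5.88
tcp_pos: [0.6312, 0.1554, 0.1459]
orientation: [[1.0, 0.001, 0.0], [0.001, -1.0, 0.0], [0.0, -0.0, -1.0]]
contact_force: [-0.3, -0.2, 0.3]
gripper_width: -0.003
grip_force: 0.0
```

```bash
python3 - <<'E'
from fit import *
c=env.camera("scene")
im=cv2.resize(c["pixels"][160:360,190:420],None,fx=3,fy=3,interpolation=cv2.INTER_CUBIC)
cv2.imwrite("pics/s2.png",im);s=env.read_state();print(s["clock"],s["tcp_pos"],s["contact_force"])
E
```

```text
5.925 [0.631311   0.15539939 0.1460351 ] [-0.13463009  0.09404336  0.67932436]
```

View pics/s2.png

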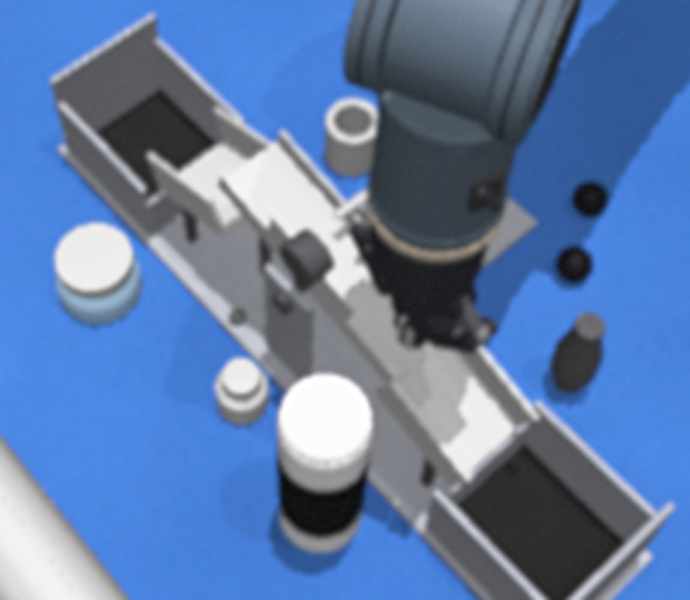

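The gate has rocked over: its left end is low, its right end is raised and the weight leans left. Next I lift and go behind ball 1.

Call:
send_rows(commands=[{"tx": 0, "ty": 0, "tz": -0.05, "wx": 0, "wy": 0, "wz": 0, "hand": 1}, {"tx": 0, "ty": 0, "tz": -0.05, "wx": 0, "wy": 0, "wz": 0, "hand": 1}, {"tx": -0.01, "ty": 0, "tz": -0.04, "wx": 0, "wy": 0, "wz": 0, "hand": 1}, {"tx": -0.0475, "ty": 0.028, "tz": 0, "wx": 0, "wy": 0, "wz": 0, "hand": 1}, {"tx": -0.0475, "ty": 0.028, "tz": 0, "wx": 0, "wy": 0, "wz": 0, "hand": 1}, {"tx": -0.0475, "ty": 0.028, "tz": 0, "wx": 0, "wy": 0, "wz": 0, "hand": 1}, {"tx": 0, "ty": 0, "tz": 0.04, "wx": 0, "wy": 0, "wz": 0, "hand": 1}, {"tx": 0, "ty": 0, "tz": 0.015, "wx": 0, "wy": 0, "wz": 0, "hand": 1}, {"tx": 0, "ty": 0, "tz": 0, "wx": 0, "wy": 0, "wz": 0, "hand": 1}])

```text
clock: 7.05
tcp_pos: [0.4782, 0.0711, 0.2304]
orientation: [[1.0, 0.001, -0.001], [0.001, -1.0, -0.0], [-0.001, 0.0, -1.0]]
contact_force: [0.2, 0.0, 0.1]
gripper_width: -0.002
grip_force: 0.0
```

```bash
python3 - <<'E'
from fit import *
c=env.camera("wrist");s=env.read_state();print(s["clock"],s["tcp_pos"],s["contact_force"])
im=c["pixels"].copy();p=np.array(s["tcp_pos"])
print("cam",-np.array(c["R"]).T@c["t"]); 
cv2.imwrite("pics/w3.png",im);np.savez("w3.npz",intrinsics=c["intrinsics"],R=c["R"],t=c["t"])
for n,X in dict(b1=(.515,.071,.174),b2=(.547,.071,.176),b3=(.579,.071,.178),tip=p+[.011,0,-.022]).items():print(n,proj(c,X))
E
```

```text
7.1 [0.47879661 0.07134188 0.23115687] [0.26255005 0.02644411 0.72438076]
cam [0.55514583 0.07164673 0.35078675]
b1 [288.82680077 186.23305043]
b2 [288.94764419 130.32973698]
b3 [289.08611452  66.27204036]
tip [288.28056923 250.5505609 ]
```

View pics/w3.png

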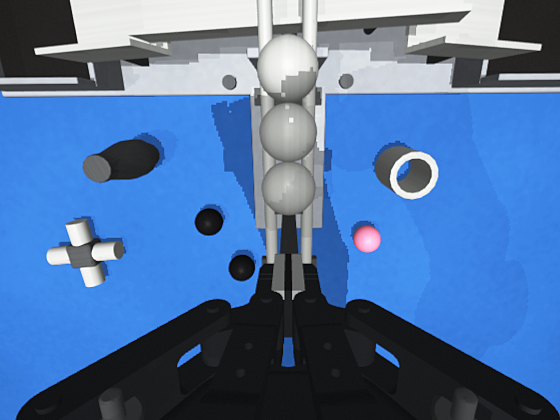

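The balls at (288,188), (288,131) and (288,66) match the predictions within 2 px. I'll descend behind ball 1 and push slowly.

Call:
send_rows(commands=[{"tx": 0, "ty": 0, "tz": 0.025, "wx": 0, "wy": 0, "wz": 0, "hand": 1}, {"tx": 0, "ty": 0, "tz": 0.014, "wx": 0, "wy": 0, "wz": 0, "hand": 1}, {"tx": 0, "ty": 0, "tz": 0, "wx": 0, "wy": 0, "wz": 0, "hand": 1}, {"tx": 0.0035, "ty": 0, "tz": 0, "wx": 0, "wy": 0, "wz": 0, "hand": 1}, {"tx": 0.0035, "ty": 0, "tz": 0, "wx": 0, "wy": 0, "wz": 0, "hand": 1}, {"tx": 0.0035, "ty": 0, "tz": -0.00015, "wx": 0, "wy": 0, "wz": 0, "hand": 1}, {"tx": 0.0035, "ty": 0, "tz": -0.00015, "wx": 0, "wy": 0, "wz": 0, "hand": 1}, {"tx": 0.0035, "ty": 0, "tz": -0.00015, "wx": 0, "wy": 0, "wz": 0, "hand": 1}, {"tx": 0.0035, "ty": 0, "tz": -0.00015, "wx": 0, "wy": 0, "wz": 0, "hand": 1}, {"tx": 0.0035, "ty": 0, "tz": -0.00015, "wx": 0, "wy": 0, "wz": 0, "hand": 1}, {"tx": 0.0035, "ty": 0, "tz": -0.00015, "wx": 0, "wy": 0, "wz": 0, "hand": 1}, {"tx": 0.0035, "ty": 0, "tz": -0.00015, "wx": 0, "wy": 0, "wz": 0, "hand": 1}, {"tx": 0.0035, "ty": 0, "tz": -0.00015, "wx": 0, "wy": 0, "wz": 0, "hand": 1}, {"tx": 0.0035, "ty": 0, "tz": -0.00015, "wx": 0, "wy": 0, "wz": 0, "hand": 1}, {"tx": 0.0035, "ty": 0, "tz": -0.00015, "wx": 0, "wy": 0, "wz": 0, "hand": 1}, {"tx": 0.0035, "ty": 0, "tz": -0.00015, "wx": 0, "wy": 0, "wz": 0, "hand": 1}, {"tx": 0.0035, "ty": 0, "tz": -0.00015, "wx": 0, "wy": 0, "wz": 0, "hand": 1}, {"tx": 0.0035, "ty": 0, "tz": -0.00015, "wx": 0, "wy": 0, "wz": 0, "hand": 1}, {"tx": 0.0035, "ty": 0, "tz": -0.00015, "wx": 0, "wy": 0, "wz": 0, "hand": 1}])

```text
clock: 9.48
tcp_pos: [0.535, 0.0713, 0.1939]
orientation: [[1.0, 0.001, 0.0], [0.001, -1.0, 0.0], [0.0, -0.0, -1.0]]
contact_force: [0.1, 0.4, 0.3]
gripper_width: 0.001
grip_force: 0.4
```

```bash
python3 - <<'E'
from fit import *
a=env.camera("wrist")["pixels"][0:300,100:480];b=env.camera("scene")["pixels"][160:360,190:420]
s=env.read_state();print(s["clock"],s["tcp_pos"],s["contact_force"])
b=cv2.resize(b,(380,330),interpolation=cv2.INTER_CUBIC)
cv2.imwrite("pics/m4.png",np.hstack([a,b[:300]]))
E
```

```text
9.575 [0.53532393 0.07130384 0.19396627] [-0.22983958  0.52800651 -0.17057128]
```

View pics/m4.png

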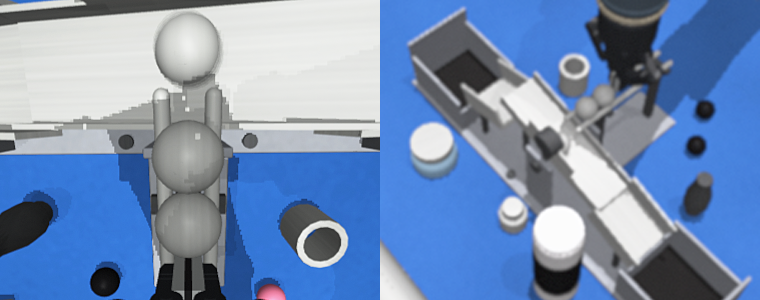

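Ball 3 has just left the rails onto the gate at (187,47) in the left panel. Balls 2 and 1 are still ahead of the fingers. I'll keep pushing.

Call:
send_rows(commands=[{"tx": 0, "ty": 0, "tz": 0, "wx": 0, "wy": 0, "wz": 0, "hand": 1}, {"tx": 0, "ty": 0, "tz": 0, "wx": 0, "wy": 0, "wz": 0, "hand": 1}, {"tx": 0.0035, "ty": 0, "tz": -0.00015, "wx": 0, "wy": 0, "wz": 0, "hand": 1}, {"tx": 0.0035, "ty": 0, "tz": -0.00015, "wx": 0, "wy": 0, "wz": 0, "hand": 1}, {"tx": 0.0035, "ty": 0, "tz": -0.00015, "wx": 0, "wy": 0, "wz": 0, "hand": 1}, {"tx": 0.0035, "ty": 0, "tz": -0.00015, "wx": 0, "wy": 0, "wz": 0, "hand": 1}, {"tx": 0.0035, "ty": 0, "tz": -0.00015, "wx": 0, "wy": 0, "wz": 0, "hand": 1}, {"tx": 0.0035, "ty": 0, "tz": -0.00015, "wx": 0, "wy": 0, "wz": 0, "hand": 1}, {"tx": 0.0035, "ty": 0, "tz": -0.00015, "wx": 0, "wy": 0, "wz": 0, "hand": 1}, {"tx": 0.0035, "ty": 0, "tz": -0.00015, "wx": 0, "wy": 0, "wz": 0, "hand": 1}, {"tx": 0.0035, "ty": 0, "tz": -0.00015, "wx": 0, "wy": 0, "wz": 0, "hand": 1}, {"tx": 0.0035, "ty": 0, "tz": -0.00015, "wx": 0, "wy": 0, "wz": 0, "hand": 1}, {"tx": 0.0035, "ty": 0, "tz": -0.00015, "wx": 0, "wy": 0, "wz": 0, "hand": 1}, {"tx": 0.0035, "ty": 0, "tz": -0.00015, "wx": 0, "wy": 0, "wz": 0, "hand": 1}, {"tx": 0.0035, "ty": 0, "tz": -0.00015, "wx": 0, "wy": 0, "wz": 0, "hand": 1}, {"tx": 0.0035, "ty": 0, "tz": -0.00015, "wx": 0, "wy": 0, "wz": 0, "hand": 1}, {"tx": 0.0035, "ty": 0, "tz": -0.00015, "wx": 0, "wy": 0, "wz": 0, "hand": 1}, {"tx": 0.0035, "ty": 0, "tz": -0.00015, "wx": 0, "wy": 0, "wz": 0, "hand": 1}, {"tx": 0.0035, "ty": 0, "tz": -0.00015, "wx": 0, "wy": 0, "wz": 0, "hand": 1}, {"tx": 0.0035, "ty": 0, "tz": -0.00015, "wx": 0, "wy": 0, "wz": 0, "hand": 1}])

```text
clock: 12.08
tcp_pos: [0.598, 0.0713, 0.1966]
orientation: [[1.0, 0.001, 0.0], [0.001, -1.0, 0.0], [0.0, -0.0, -1.0]]
contact_force: [-0.2, -0.8, -0.4]
gripper_width: 0.0
grip_force: 0.0
```

Call:
send_rows(commands=[{"tx": 0.0035, "ty": 0, "tz": -0.00015, "wx": 0, "wy": 0, "wz": 0, "hand": 1}, {"tx": 0, "ty": 0, "tz": 0, "wx": 0, "wy": 0, "wz": 0, "hand": 1}, {"tx": 0, "ty": 0, "tz": 0, "wx": 0, "wy": 0, "wz": 0, "hand": 1}, {"tx": -0.02, "ty": 0, "tz": 0, "wx": 0, "wy": 0, "wz": 0, "hand": 1}, {"tx": -0.02, "ty": 0, "tz": -0.03, "wx": 0, "wy": 0, "wz": 0, "hand": 1}, {"tx": -0.03, "ty": 0, "tz": -0.04, "wx": 0, "wy": 0, "wz": 0, "hand": 1}, {"tx": -0.03, "ty": 0, "tz": -0.04, "wx": 0, "wy": 0, "wz": 0, "hand": 1}, {"tx": 0, "ty": 0, "tz": 0, "wx": 0, "wy": 0, "wz": 0, "hand": 1}, {"tx": 0, "ty": 0, "tz": 0, "wx": 0, "wy": 0, "wz": 0, "hand": 1}, {"tx": 0, "ty": 0, "tz": 0, "wx": 0, "wy": 0, "wz": 0, "hand": 1}, {"tx": 0, "ty": 0, "tz": 0, "wx": 0, "wy": 0, "wz": 0, "hand": 1}])

```text
clock: 13.45
tcp_pos: [0.5013, 0.0712, 0.3057]
orientation: [[1.0, 0.001, -0.002], [0.001, -1.0, -0.0], [-0.002, 0.0, -1.0]]
contact_force: [0.4, 0.3, 0.2]
gripper_width: -0.002
grip_force: 0.0
```

```bash
python3 - <<'E'
from fit import *
a=env.camera("wrist")["pixels"][0:300,100:480];b=env.camera("scene")["pixels"][160:360,190:420]
s=env.read_state();print(s["clock"],s["tcp_pos"],s["contact_force"])
b=cv2.resize(b,(380,330),interpolation=cv2.INTER_CUBIC)
cv2.imwrite("pics/m5.png",np.vstack([np.hstack([a,b[:300]])]+[cv2.resize(env.camera("top")["pixels"][150:290,130:485],(760,300),interpolation=cv2.INTER_CUBIC)]))
E
```

```text
13.55 [0.50125357 0.07121628 0.30602161] [-0.41072354 -0.99694899 -0.12720649]
```

View pics/m5.png

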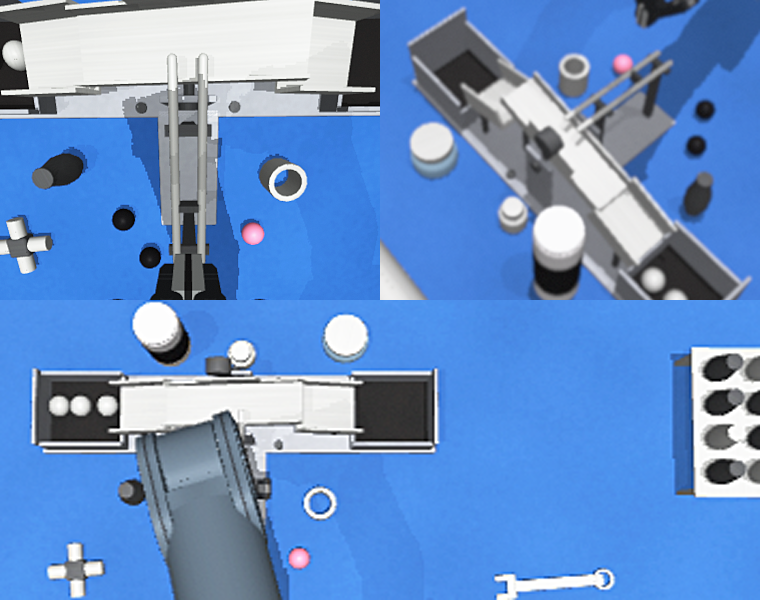

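The top view shows all three steel balls in the left bin at (58,405), (80,405) and (107,405). The rails are empty, the gate is still over to the left and nothing else has moved. I'll give it a short settle and hand in.

Call:
send_rows(commands=[{"tx": 0, "ty": 0, "tz": 0, "wx": 0, "wy": 0, "wz": 0, "hand": 1}, {"tx": 0, "ty": 0, "tz": 0, "wx": 0, "wy": 0, "wz": 0, "hand": 1}, {"tx": 0, "ty": 0, "tz": 0, "wx": 0, "wy": 0, "wz": 0, "hand": 1}, {"tx": 0, "ty": 0, "tz": 0, "wx": 0, "wy": 0, "wz": 0, "hand": 1}, {"tx": 0, "ty": 0, "tz": 0, "wx": 0, "wy": 0, "wz": 0, "hand": 1}, {"tx": 0, "ty": 0, "tz": 0, "wx": 0, "wy": 0, "wz": 0, "hand": 1}, {"tx": 0, "ty": 0, "tz": 0, "wx": 0, "wy": 0, "wz": 0, "hand": 1}, {"tx": 0, "ty": 0, "tz": 0, "wx": 0, "wy": 0, "wz": 0, "hand": 1}])

```text
clock: 14.6
tcp_pos: [0.5012, 0.0713, 0.3068]
orientation: [[1.0, 0.001, 0.0], [0.001, -1.0, -0.0], [0.0, 0.0, -1.0]]
contact_force: [0.6, -0.8, -0.1]
gripper_width: -0.0
grip_force: 0.0
```

```bash
python3 -c "
from rig import env
print(env.close_job())"
```

```text
the job is handed in; nothing more can be done
None
```

The job is handed in at about 14.6 s: I pressed the raised left end of the gate until it rocked fully over, then pushed all three steel balls off the rails, and the last picture shows them in the left bin with nothing else moved.

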